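# Set and lock the bench magnifier over the filigree band

### The arm

A 7-joint arm with a two-finger parallel gripper is mounted at the origin on the work surface. World frame = base frame: x ahead of the robot, y to its left, z up, the work surface at z = 0. Lengths are in mm, angles in rad, forces in N, time in s.
With the tool pointing down it reaches from about 350 to 900 mm from the base axis. Payload 8.1 kg.
Tool frame: the origin (TCP) lies midway between the tips of the shut fingers; the grasp point (between the pads) lies 19 mm behind it (grip_depth is the distance from the TCP to the grasp point, in mm); z points along the fingers, y is the line along which they close (so a half turn about z gives the same grasp; the last joint's range is limited). The gripper opens to 85 mm and grips with 20 to 120 N. Pads are 22 mm wide; open, the fingers measure 114 mm over their backs; the gripper's body (76 mm by 85 mm) begins 54 mm behind the grasp point. The pads swing forward as they close: fully open they stand 13 mm farther back than shut.
Start: joints at [-0.103, 0.434, 0.025, 1.573, -0.012, 1.134, -0.075], TCP at [625.013, -0.027, 231.323] pointing down, gripper open.
Joint ranges: [-2.62, 2.62], [-0.44, 2.09], [-1.27, 1.32], [0.08, 2.57], [-1.32, 4.46], [0.12, 2], [-2.74, 2.74]. Speed limits (rad/s): [2.22, 2.22, 3.01, 3.01, 3.14, 3.14, 3.14].

### API

Orientations are given as a rotation vector (axis times angle).
In Python, from station import * gives the robot as it stands.
- The arm moves only by the tool arm_command, never from a script. Its argument "rows" is a list that holds one entry, the list of rows, each a list of 7 numbers: the turn, a rotation vector about the tool's x, y, z in degrees, then the shift along the tool's x, y, z in cm, then the finger opening in cm, from 0 to 8.54. A call has 1 to 20 rows; each row shifts and turns the commanded pose from where the row before left it, along the tool's axes as they then stand; what a row does not reach is not made up. A row lasts 1/8 s, in which the tool goes at most 62.5 mm and 10.7 degrees, less where a joint would pass 70% of its speed; a pose out of reach is approached as far as the arm can. A call is refused whole if a number of a shift passes 6.25 or a number of a turn 10.7, either way. A call with a gripper value outside its range is refused whole. The fingers move at their own pace and stop on an object; "grip_force" is the grip in N (left out, the last holds). Time passes only in rows, so rows that do not move let the fingers close. It gives the time, the measured TCP pose, the force, the opening and the grip force at its end, in the units of the state.
- observe(): the state, without advancing time (a new reading comes with each control period).
- read_camera(name): name is "scene" or "side" or "wrist"; returns a dict with "img" (400x640x3 uint8, blue, green, red), "depth" (400x640 float32, mm along the optical axis (not along the pixel's ray), 0 where there is no reading), "K" (3x3 intrinsics, pixels), "camera_from_world" (4x4, takes a point from world to camera coordinates); the wrist camera has in their place "hand_eye" (4x4, takes a point from camera to tool coordinates, whose origin is the TCP and whose axes are the flange's). Camera axes: x right, y up, looking along -z (the intrinsics and any distortion apply to the point x, -y, -z); pixel columns grow to the right and rows downward; lengths in mm; the calibration is good to about 2 mm. A picture is of the moment at which its call begins: read the wrist's pose just before it.
- sign_off(): hands the job in; it is judged then, once.
The state is a dict: "clock": time; "joint_positions": joint angles; "joint_vel": joint speeds; "tau": joint torques, N m; "tcp_pos": TCP position; "eef_rot": TCP orientation; "ft_force": force on the tool from outside, world axes, zero at the start; "wrist_torque": the same for the moment, N m; "width": finger opening in mm; "gripper_force": force on a finger pad.
Only numpy, scipy, OpenCV 4.12 (cv2) and the standard library are available. Lean on these libraries where they do the work, as an engineer would, in place of code of your own. Each camera call takes 0.05 s, during which the arm holds its last target. There are 200 camera calls.

### The job

Swing the bench magnifier's stiff boom round until the lens is centred across the long silver filigree band on the board, and push the boom's loose sliding tube back up until the end of its clamp collar meets the black rubber ring that marks the working length; the tube slides down again if it is let go. Only then, keeping the tube at the ring, press the cam lever on its collar fully shut, and finish still holding the tube firmly between the fingers with the lever shut, the tube at the ring and the lens over the band. Leave everything else on the bench where it lies.

Things in the scene. Friction and masses are not known exactly. Their poses are not given: they have to be found in the camera images.
- swivel (a point): the point where the boom's axis crosses the pillar of the magnifier stand, 270 mm above the bench. The stand is fixed: round cast base 164 mm wide, steel pillar 22 mm thick, whose top knob ends 310 mm above the bench. A swivel hub (40 mm wide, 50 mm high) sits round this point. From it the boom, a round steel rod 12 mm thick, runs outwards and falls at 15 degrees below level; a short counterweight sticks out the other side of the pillar to 105 mm
- boom (a joint): swing of the whole boom about the upright pillar, rad, grows anticlockwise seen from above, range -0.9 to 0.7. Stiff: it stays where it is put and needs about 0.8 N m (4 to 5 N sideways at the pinch point). It starts swung clockwise of the band, towards the robot
- leg (a joint): how far the sliding tube is out along the boom, m, 0 to 0.09 (0.09: fully out, lower end stop). The tube's upper end (point tube_face) is 70 mm + this value from point swivel, measured along the boom. Loose while the lever is open: it slides down and out by its own weight (0.4 kg with the lens; about 1 N holds it)
- ring (a joint): position of the length mark, a tight black rubber ring (17 mm wide, 5 mm long) on the bare rod between the hub and the tube, same scale and zero as joint leg: the tube's end meets the ring when joint leg equals joint ring. It sits fast on the rod, at another place in each start
- lever (a joint): cam lever angle, rad: 0 shut (lever lies along the tube), grows as it swings out sideways, up to 1.2; starts 0.40 to 0.62, its tip then 39 to 50 mm out from the axis of the tube. It stays where it is left; shutting it takes about 0.2 N m, about 5 N near its tip, most between 0.4 and 0.1 rad, and as the cam bites it drags the tube outwards by several newtons unless the tube is held. Shut, it locks the tube
- sleeve: the sliding tube, origin at the centre of its upper end, x along the tube (outwards and down), y to the lever's side. First 28 mm: black clamp collar, 30 mm thick, with lever ears on the +y side reaching 21 mm from the axis; beyond it a plain aluminium tube 18 mm thick to 150 mm, so the collar's lower end is a 6 mm shoulder all round on which a finger beside the tube can push the tube up the boom
- tube_face (a point): centre of the upper end of the collar: the end that has to meet the ring
- ring_face (a point): centre of the ring's lower face, x along the boom outwards and down
- pinch (a point): point on the tube's axis 45 mm from its upper end, 17 mm below the collar's shoulder: fingers on both sides here, across the tube, have the plain tube on one side and the lever on the other. Shut, tube and lever together are 26 mm wide here: from 9 mm on the plain side of the axis to 17 mm on the lever's side
- lever_tip (a point): the free end of the cam lever. The lever is a steel bar 6 mm thick, 14 mm high, 62 mm long from its pin; the pin stands 14 mm from the tube's upper end and 13 mm out from its axis on the +y side of the sleeve (the side away from the robot); shut, it points along the tube, away from the pillar, to 76 mm from the tube's upper end
- lens (a point): centre of the round magnifier lens, held level at the end of the sliding tube: head 120 mm wide, 23 mm thick, centre on the tube's axis 225 mm from its upper end. At the ring it stands 310 to 355 mm along the boom from point swivel
- board: fixed wooden board 300 x 170 x 16 mm under the magnifier, origin at the centre of its underside, x along its length. The silver filigree band, 244 mm long, 44 mm wide, 3 mm thick, is laid along the board's centre line (y = 0)
- fan_plate: loose silver filigree fan piece, 68 x 36 x 4 mm, lying on the board beside the band; bystander
- burnisher: loose burnisher, wooden handle 16 mm thick and steel tip, 120 mm long, lying on the board beside the band; bystander
- flux_jar: loose amber glass jar with steel lid, 56 mm wide, 65 mm high, beside the base of the stand, on the side towards the robot; bystander
- hammer: loose hammer with wooden handle, 260 mm long, on the right; bystander
- file_tray: loose grey tray of needle files, 200 x 90 x 25 mm, on the right; bystander
- dish: loose white ceramic bowl, 130 mm wide, 30 mm high, on the left; bystander
- handbag: loose round silver handbag with hoop handle, 108 mm wide, 162 mm high, on the left, beyond the stand; bystander
- rule: loose steel rule 300 x 30 x 4 mm, on the bench in front right of the robot; bystander

How it is judged:
By the outcome, as a careful person would: the job done as asked, in the order asked, and still so for the second after the job is handed in, while the arm keeps its last pose, push and grip.
It also fails if it takes over 45 s, if anything falls off the work surface, if the arm or the gripper's body presses on something with over 40 N, if the wrist force passes 120 N, or if a joint passes its speed limit or range.

## Working session

There is one attempt and no reset: what is moved stays moved. The work goes in short steps, Python scripts to look and compute and a tool call to move; the robot and the scene stay as the last step left them, time stands still between calls to the robot, and variables do not carry over. Pictures are saved under pics/ and viewed, at most 10 in all, crops included, and the job is handed in when it is done.

Besides the shell and the picture viewer there is one more tool, called as a command line: name --argument value ..., lists and objects as JSON in quotes. arm_command: Moves the arm, as the interface text tells. Its arguments: {"type":"object","properties":{"rows":{"type":"array"},"grip_force":{"type":"number"}},"required":["rows"]}

```bash
mkdir -p pics; ls
python3 - <<'E'
from station import *
import cv2,numpy as np,pickle
s=observe();print({k:np.round(v,3) for k,v in s.items()})
d={}
for n in ["scene","side"]:
    c=read_camera(n);d[n]=c;cv2.imwrite(f"pics/{n}0.png",c["img"]);print(n,c["K"].round(1).tolist(),c["camera_from_world"].round(3).tolist())
pickle.dump(d,open("d0.pkl","wb"))
E
```

```text
pics
{'clock': np.float64(0.0), 'joint_positions': array([-0.103,  0.435,  0.025,  1.574, -0.012,  1.134, -0.075]), 'joint_vel': array([ 0.   ,  0.   , -0.   , -0.   , -0.   , -0.001,  0.   ]), 'tau': array([ 0.0000e+00, -6.7046e+01,  1.0250e+00, -3.1620e+01,  1.6000e-02,
        1.3000e-02, -0.0000e+00]), 'tcp_pos': array([ 6.24494e+02, -5.90000e-02,  2.30528e+02]), 'eef_rot': array([-2.221e+00, -2.221e+00,  2.000e-03]), 'ft_force': array([-0.494, -0.08 ,  0.177]), 'wrist_torque': array([ 0.067, -0.018,  0.013]), 'gripper_force': np.float64(0.0), 'width': np.float64(85.115)}
scene [[463.4, 0.0, 317.1], [0.0, 463.4, 198.6], [0.0, 0.0, 1.0]] [[0.396, 0.918, 0.022, -241.339], [-0.586, 0.234, 0.776, 167.267], [0.707, -0.32, 0.63, -1776.55], [0.0, 0.0, 0.0, 1.0]]
side [[372.4, 0.0, 316.9], [0.0, 372.4, 201.7], [0.0, 0.0, 1.0]] [[0.804, -0.594, 0.02, -409.701], [0.435, 0.61, 0.662, -361.032], [-0.405, -0.524, 0.749, -1019.343], [0.0, 0.0, 0.0, 1.0]]
```

View pics/scene0.png

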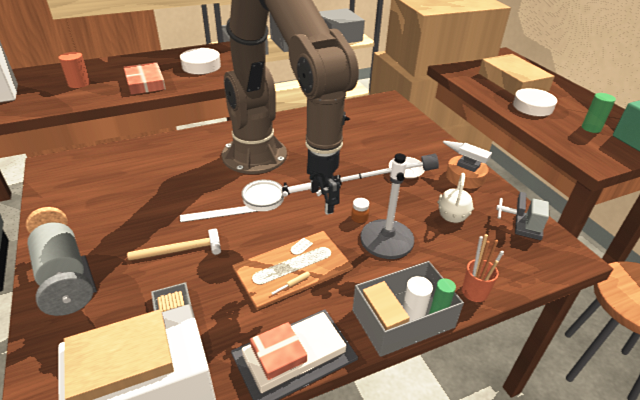

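View pics/side0.png

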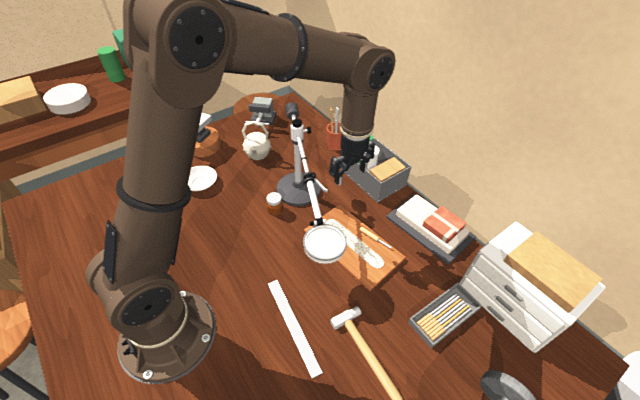

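The scene view shows the knob at about (400,160), the lens at (264,195), and the board centred at about (292,268) with the band along its long axis. The side view shows the boom running from (298,128) to the lens at (325,243). Next I'll measure these.

```bash
cat > h.py <<'E'
import numpy as np,cv2
def cloud(c,T=None):
    d=c["depth"];K=c["K"];v,u=np.mgrid[:d.shape[0],:d.shape[1]]
    P=np.stack([(u-K[0,2])/K[0,0]*d,-(v-K[1,2])/K[1,1]*d,-d,np.ones_like(d)],-1)
    W=P@(np.linalg.inv(c["camera_from_world"]) if T is None else T).T
    W=W[...,:3];W[d<=0]=np.nan;return W
def proj(c,p):
    q=c["camera_from_world"]@np.r_[p,1];K=c["K"]
    return np.array([K[0,0]*q[0]/-q[2]+K[0,2],K[1,1]*-q[1]/-q[2]+K[1,2]])
def tri(cs,uvs):
    A=[];b=[]
    for c,(u,v) in zip(cs,uvs):
        K=c["K"];M=np.linalg.inv(c["camera_from_world"]);o=M[:3,3]
        r=M[:3,:3]@np.array([(u-K[0,2])/K[0,0],-(v-K[1,2])/K[1,1],-1]);r/=np.linalg.norm(r)
        Q=np.eye(3)-np.outer(r,r);A.append(Q);b.append(Q@o)
    return np.linalg.lstsq(np.vstack(A),np.hstack(b),rcond=None)[0]
E
python3 - <<'E'
import pickle;from h import *
d=pickle.load(open("d0.pkl","rb"))
for n,pts in [("scene",[(400,160),(393,205),(387,238),(264,195),(285,191),(292,266),(361,208)]),("side",[(298,127),(300,190),(325,243),(319,222),(318,205),(310,183),(274,203)])]:
    W=cloud(d[n]);
    for p in pts: print(n,p,W[p[1],p[0]].round(0))
    hsv=cv2.cvtColor(d[n]["img"],cv2.COLOR_BGR2HSV)
    z=W[...,2]
    m=(z>10)&(z<26)&(W[...,0]>480)&(W[...,0]<1000)&(abs(W[...,1])<280)
    mm=cv2.morphologyEx(m.astype(np.uint8),cv2.MORPH_OPEN,np.ones((3,3)))
    k,l,st,_=cv2.connectedComponentsWithStats(mm)
    for i in range(1,k):
        if st[i,4]>150:
            q=W[l==i][:,:2].astype(np.float32);print(" comp",st[i],cv2.minAreaRect(q))
    # boom: elevated points
    x,y=W[...,0],W[...,1]
    m=(z>120)&(z<330)&(x>450)&(x<900)&(y>-250)&(y<420)
    W2=W[m];print(n,"elev",len(W2))
    np.save(n+"_el.npy",W2)
    b=cv2.inRange(hsv,(0,0,120),(179,60,255))
E
```

```text
scene (400, 160) [610. 231. 307.]
scene (393, 205) [609. 233. 151.]
scene (387, 238) [621. 222.  34.]
scene (264, 195) [nan nan nan]
scene (285, 191) [483. -48. 191.]
scene (292, 266) [610. -78.  23.]
scene (361, 208) [497. 196.  63.]
 comp [361 220  50  37 581] ((606.1878051757812, 209.0399932861328), (161.2312469482422, 112.07450866699219), 13.67109489440918)
 comp [ 233  231  120   76 4646] ((600.908203125, -72.1639404296875), (175.44334411621094, 303.09075927734375), 6.039502143859863)
 comp [ 255  344  102   56 1212] ((921.3480834960938, -157.390869140625), (54.44093322753906, 245.27261352539062), 2.549739122390747)
scene elev 3091
side (298, 127) [597. 227. 295.]
side (300, 190) [589. 212.  27.]
side (325, 243) [ 454. -106.  175.]
side (319, 222) [474. -52. 197.]
side (318, 205) [613. 134.   1.]
side (310, 183) [nan nan nan]
side (274, 203) [467. 190.  57.]
 comp [277 187  33  17 273] ((552.2656860351562, 210.95950317382812), (55.98040771484375, 130.205322265625), 36.20383071899414)
 comp [ 322  205   83   84 2863] ((601.1097412109375, -71.22396850585938), (172.85150146484375, 301.27337646484375), 6.730370044708252)
 comp [390 210  26  25 220] ((791.54150390625, -104.33917999267578), (123.9410629272461, 39.028499603271484), 87.29322052001953)
 comp [418 236  29  20 204] ((804.15673828125, -230.24758911132812), (30.34773826599121, 94.64340209960938), 4.138940334320068)
side elev 2577
```

Run:
```python
import pickle;from h import *
d=pickle.load(open("d0.pkl","rb"))
a=cv2.resize(d["scene"]["img"][145:220,240:440],(800,300),interpolation=cv2.INTER_CUBIC)
b=cv2.resize(d["side"]["img"][100:270,270:370],(353,600),interpolation=cv2.INTER_CUBIC)
b=cv2.rotate(b,cv2.ROTATE_90_COUNTERCLOCKWISE);b=cv2.resize(b,(510,300))
o=np.zeros((600,800,3),np.uint8);o[:300]=a;o[300:,:510]=b;cv2.imwrite("pics/z.png",o)
for n in["scene","side"]:
    c=d[n];W=cloud(c)
    hsv=cv2.cvtColor(c["img"],cv2.COLOR_BGR2HSV);z=W[...,2]
    # pillar
    x,y=W[...,0],W[...,1]
    m=(z>60)&(z<230)&(abs(x-605)<25)&(abs(y-230)<25)
    o=np.linalg.inv(c["camera_from_world"])[:3,3];p=np.median(W[m],0);v=o[:2]-p[:2];v/=np.linalg.norm(v)
    print(n,m.sum(),"pillar surf",p.round(1),"axis",(p[:2]-v*10).round(1))
    # board fit
    m=(z>8)&(z<30)&(x>480)&(x<730)&(abs(y+72)<190)&(hsv[...,1]>100)&(hsv[...,2]>120)
    q=W[m][:,:2].astype(np.float32);print("board",cv2.minAreaRect(q))
    m=(z>8)&(z<30)&(abs(x-601)<55)&(abs(y+72)<140)&(hsv[...,1]<70)&(hsv[...,2]>100)
    q=W[m][:,:2].astype(np.float32);print("band",m.sum(),cv2.minAreaRect(q),cv2.fitLine(q,cv2.DIST_HUBER,0,.01,.01).ravel())
    # boom
    P=W[np.isfinite(z)&(z>150)&(z<300)];dr=np.array([-150,-335.])/367;s=(P[:,:2]-[605,230])@dr;t=(P[:,:2]-[605,230])@np.array([-dr[1],dr[0]])
    zz=P[:,2]-(270-s*.268)
    k=(s>30)&(s<290)&(abs(t)<45)&(abs(zz)<35)
    for a in range(30,290,10):
        j=k&(s>=a)&(s<a+10)
        if j.sum()>2: print(a,j.sum(),"t",np.percentile(t[j],[5,50,95]).round(0),"z",np.percentile(zz[j],[5,50,95]).round(0))
```

```text
scene 338 pillar surf [605.8 233.1 148.2] axis [597.7 239. ]
board ((600.6415405273438, -71.57444763183594), (176.2071533203125, 303.0685729980469), 6.571639060974121)
band 1082 ((604.2201538085938, -71.33392333984375), (100.42478942871094, 242.0179443359375), 18.526033401489258) [ 1.3438861e-01 -9.9092871e-01  6.0023199e+02 -7.9533340e+01]
30 19 t [-10.  -5.  -3.] z [-3.  4.  7.]
40 18 t [-10.  -6.  -2.] z [-4.  2.  7.]
50 15 t [-10.  -5.  -1.] z [-4.  2.  7.]
60 17 t [-10.  -4.  -1.] z [-4.  3.  7.]
70 18 t [-8. -4. -1.] z [-4.  3.  7.]
80 18 t [-11.  -5.   0.] z [-4.  3.  6.]
90 17 t [-8. -3.  2.] z [-2.  3.  8.]
100 18 t [-11.  -4.   0.] z [-2.  3.  8.]
110 18 t [-8. -3.  1.] z [-2.  4.  6.]
120 17 t [-9. -4. -0.] z [-3.  3.  7.]
130 13 t [-9. -2.  2.] z [-1.  4.  7.]
140 21 t [-9. -3.  4.] z [-4.  3.  7.]
150 28 t [-10.   3.  13.] z [-10.   9.  15.]
160 26 t [-12.   2.  12.] z [10. 13. 16.]
180 5 t [22. 26. 27.] z [-2.  4.  5.]
190 3 t [24. 27. 27.] z [0. 6. 7.]
200 14 t [29. 34. 40.] z [-6.  2.  6.]
210 6 t [36. 38. 41.] z [-3.  2.  6.]
230 19 t [-7.  0.  5.] z [-3.  6.  8.]
24
[... 876 characters left out ...]
.]
120 11 t [-12.  -8.  -3.] z [-1.  5.  6.]
130 11 t [-13. -10.  -3.] z [-1.  4.  8.]
140 7 t [-12.  -8.  -3.] z [1. 4. 8.]
150 26 t [-20.  -8.  12.] z [ 3. 11. 15.]
160 38 t [-18.  -2.  11.] z [ 3. 12. 15.]
170 62 t [-20.  -4.  13.] z [-4.  7. 14.]
180 33 t [-14.  -1.  21.] z [-2.  5.  9.]
190 28 t [-13.  -1.  26.] z [-2.  5.  8.]
200 35 t [-13.  -0.  34.] z [-3.  4.  9.]
210 24 t [-14.  -5.  37.] z [-0.  5.  9.]
220 22 t [-13.  -8.   1.] z [-0.  5. 10.]
230 19 t [-12.  -5.   3.] z [2. 6. 8.]
240 20 t [-13.  -6.   2.] z [1. 5. 9.]
250 21 t [-13.  -7.   2.] z [0. 6. 9.]
260 22 t [-12.  -5.   3.] z [-0.  6.  9.]
270 20 t [-12.  -6.   2.] z [1. 7. 9.]
280 20 t [-11.  -5.   3.] z [-0.  6.  9.]
```

View pics/z.png

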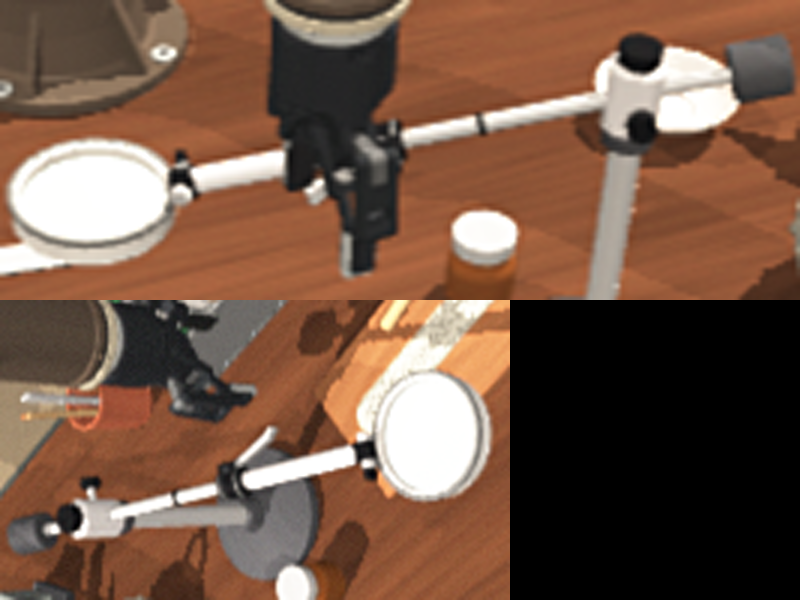

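The zoom shows the ring at scene (360,176) and side (304,158). The tube is fully out with the collar at about 160 mm along the boom, and the lever sticks out on the +x side. The boom points to about -112.6°.

```bash
cat >> h.py <<'E'
from scipy.spatial.transform import Rotation as R
PIL=np.array([598.,239.5,270.])
BC=np.array([600.9,-71.4]);BD=np.array([.1158,-.9933])
def axes(phi,slope=15):
    p=np.radians(phi);c,s=np.cos(np.radians(slope)),np.sin(np.radians(slope))
    b=np.array([c*np.cos(p),c*np.sin(p),-s]);x=-b
    y=np.array([-np.sin(p),np.cos(p),0]);return b,x,y,np.cross(x,y)
def target(phi,s,t,h=0,slope=15):
    "grasp point s along boom, t toward lever side, h lifted off the axis -> TCP, rot"
    b,_,y0,_=axes(phi);b2,x,y,z=axes(phi,slope);b,_,y,z0=axes(phi)
    return PIL+b*s+y*t-z0*h+z*19,R.from_matrix(np.stack([x,y,z],1))
def delta(st,tgt):
    r=R.from_rotvec(st["eef_rot"]);p,q=tgt
    return np.degrees((r.inv()*q).as_rotvec()).round(2),(r.inv().apply(p-st["tcp_pos"])/10).round(2),(q.inv().apply(p-st["tcp_pos"])/10).round(2)
def phigoal(ring):
    rh=(295+ring)*np.cos(np.radians(15));n=np.array([-BD[1],BD[0]]) 
    off=(PIL[:2]-BC)@n
    return np.degrees(np.arctan2(BD[1],BD[0]))-np.degrees(np.arcsin(off/rh))
E
python3 - <<'E'
import pickle;from h import *;from station import *
d=pickle.load(open("d0.pkl","rb"));cs=[d["scene"],d["side"]]
p=tri(cs,[(360.25,176),(304.3,158.3)]);print("ring",p,np.linalg.norm((p-PIL)[:2])/np.cos(np.radians(15))-67.5,np.degrees(np.arctan2(*(p-PIL)[1::-1])))
for c in cs: print([proj(c,PIL+axes(-112.6)[0]*s).round(1) for s in (0,100,160)])
r=np.linalg.norm((p-PIL)[:2])/np.cos(np.radians(15))-67.5
print("phigoal",phigoal(r),phigoal(r+5))
s=observe()
print(delta(s,target(-112.6,215,22,70)))
print(delta(s,target(-112.6,215,22,0)))
E
```

```text
ring [561.46799179 143.55545689 244.78618378] 38.78582612640447 -110.84491725824017
[array([398.5, 168.3]), array([362.3, 175.6]), array([340.9, 179.9])]
[array([296.3, 131.3]), array([302.9, 157.3]), array([307.1, 173.8])]
phigoal -89.24685095478954 -89.15952616439841
(array([-3.03, 14.83, 22.45]), array([ 2.72, -9.12, -3.29]), array([-0.1 , -9.46, -3.44]))
(array([-3.03, 14.83, 22.45]), array([ 4.39, -8.41,  3.47]), array([-0.1 , -9.46,  3.56]))
```

arm_command --rows '[[[0,0,0,0,0,-4,8.5],[0,0,0,0,0,-4,8.5],[-1,5,7.5,0,0,0,8.5],[-1,5,7.5,0,0,0,8.5],[-1,5,7.5,0,0,0,8.5],[0,0,0,-0.7,-3.2,0,8.5],[0,0,0,-0.7,-3.2,0,8.5],[0,0,0,-0.8,-3.1,0,8.5],[0,0,0,0,0,0,8.5],[0,0,0,0,0,0,8.5]]]'

```text
clock: 1.35
tcp_pos: [529.7, 16.8, 305.7]
eef_rot: [-2.477, -1.651, -0.331]
ft_force: [-0.4, 0.8, 0.9]
width: 84.8
gripper_force: 0.0
```

Run:
```python
from h import *;from station import *;import pickle
s=observe();print(s["clock"],s["tcp_pos"],s["eef_rot"],s["ft_force"],s["width"])
d={n:read_camera(n) for n in("wrist","scene","side")};d["s"]=s
pickle.dump(d,open("d1.pkl","wb"));cv2.imwrite("pics/w1.png",d["wrist"]["img"])
print(delta(s,target(-112.6,215,22,0)))
print(d["wrist"]["hand_eye"].round(2).tolist(),d["wrist"]["K"].round(1).tolist())
```

```text
1.35 [529.68091413  16.83101794 305.67395421] [-2.47720199 -1.65074227 -0.33108942] [-0.38467978  0.84767545  0.92050295] 84.79884451560031
(array([ 0.04, -0.21, -0.04]), array([-0.07, -0.06, 11.35]), array([-0.03, -0.05, 11.35]))
[[0.0, 0.95, 0.3, 75.82], [1.0, -0.0, -0.0, -1.7], [-0.0, 0.3, -0.95, -143.71], [0.0, 0.0, 0.0, 1.0]] [[277.3, 0.0, 323.9], [0.0, 277.3, 199.5], [0.0, 0.0, 1.0]]
```

View pics/w1.png

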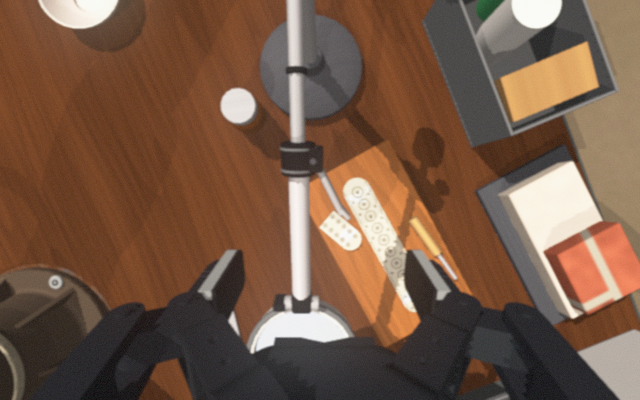

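The wrist view shows the boom vertical at about col 300. The collar shoulder is at row ~172, the ring at (297,70) and the lever tip at (347,218). The fingertips are on either side at cols 240 and 410.

Run:
```python
from h import *;import pickle
d=pickle.load(open("d1.pkl","rb"));c=d["wrist"]
T=cloud(c,c["hand_eye"])
for u,v in[(296,40),(297,71),(298,120),(300,150),(300,170),(300,180),(301,220),(301,280),(345,214)]:
    print((u,v),T[v-1:v+2,u-1:u+2].reshape(-1,3).mean(0).round(1))
# plane z=95 in tool
K=c["K"];H=c["hand_eye"]
for u,v in[(297,67.5),(297,73),(300,142),(300,173),(347,219),(301,250),(295.5,40)]:
    r=H[:3,:3]@np.array([(u-K[0,2])/K[0,0],-(v-K[1,2])/K[1,1],-1]);o=H[:3,3];print((u,v),(o+r*(94.5-o[2])/r[2]).round(1))
g=c["img"]
for v in (50,110,200,250): # edges of tube
    row=cv2.cvtColor(g,cv2.COLOR_BGR2GRAY)[v,280:320];print(v,row.tolist())
print(cv2.cvtColor(g,cv2.COLOR_BGR2GRAY)[135:185,292].tolist())
```

```text
(296, 40) [126.3 -22.3  87.7]
(297, 71) [105.1 -22.   85.7]
(298, 120) [ 69.3 -22.4  87.3]
(300, 150) [ 46.7 -20.6  78.1]
(300, 170) [ 30.4 -21.   78.8]
(300, 180) [ 20.7 -21.7  84.5]
(301, 220) [-15.5 -21.8  84.3]
(301, 280) [-76.5 -23.2  83.9]
(345, 214) [-10.5  17.1  86.2]
(297, 67.5) [108.7 -22.7  94.5]
(297, 73) [104.7 -22.8  94.5]
(300, 142) [ 51.3 -21.8  94.5]
(300, 173) [ 24.6 -22.5  94.5]
(347, 219) [-18.6  19.8  94.5]
(301, 250) [-50.4 -23.4  94.5]
(295.5, 40) [127.8 -23.3  94.5]
50 [113, 109, 111, 109, 112, 113, 107, 127, 162, 192, 212, 221, 222, 226, 217, 216, 210, 202, 187, 172, 153, 133, 119, 105, 102, 98, 103, 99, 96, 99, 101, 99, 97, 92, 91, 89, 88, 92, 94, 93]
110 [79, 73, 69, 70, 80, 84, 92, 90, 101, 126, 167, 195, 213, 221, 222, 218, 214, 210, 199, 188, 173, 154, 137, 121, 97, 94, 89, 93, 88, 91, 93, 89, 96, 89, 92, 91, 85, 85, 86, 91]
200 [92, 94, 87, 87, 87, 84, 90, 92, 120, 180, 216, 232, 237, 239, 243, 244, 244, 241, 239, 236, 233, 228, 221, 211, 199, 184, 164, 147, 140, 142, 145, 155, 159, 152, 154, 154, 155, 159, 157, 160]
250 [88, 90, 92, 93, 88, 90, 92, 88, 86, 94, 128, 186, 225, 234, 238, 242, 245, 245, 245, 241, 238, 233, 225, 221, 211, 197, 185, 160, 147, 128, 113, 102, 98, 95, 96, 98, 103, 100, 97, 103]
[201, 193, 184, 176, 175, 172, 156, 114, 68, 50, 51, 45, 55, 91, 126, 129, 105, 66, 55, 48, 54, 51, 50, 54, 55, 48, 51, 50, 50, 53, 55, 50, 53, 50, 55, 86, 122, 134, 113, 80, 50, 67, 107, 154, 163, 168, 193, 224, 238, 239]
```

arm_command --rows '[[[0,0,0,0,0,3,8.5],[0,0,0,0,0,3,8.5],[0,0,0,0,0,3,8.5],[0,0,0,0,0,3,8.5],[0,0,0,0,0,0,8.5],[0,0,0,0,0.4,0,8.5],[0,0,0,0,0.4,0,8.5],[0,0,0,0,0,0,8.5]]]'

```text
clock: 2.5
tcp_pos: [549.6, 42.4, 190.7]
eef_rot: [-2.478, -1.651, -0.333]
ft_force: [-0.9, -0.0, -1.0]
width: 85.3
gripper_force: 0.0
```

Run:
```python
from h import *;from station import *;import pickle
s=observe();print(s["clock"],s["tcp_pos"],s["ft_force"],s["width"],s["joint_positions"].round(2))
c=read_camera("wrist");T=cloud(c,c["hand_eye"])
cv2.imwrite("pics/w2.png",c["img"])
print(delta(s,target(-112.6,215,33,-6)))
for v in range(60,400,25): print(v,[(u,T[v,u].round(0).tolist()) for u in (270,285,300)])
```

```text
2.5 [549.58055671  42.4069831  190.68611052] [-0.86373131 -0.00161808 -0.96132617] 85.32190017358843 [-0.02  0.31  0.    1.91 -0.33  0.84 -0.2 ]
(array([ 0.11, -0.23, -0.05]), array([-0.07,  0.2 ,  0.03]), array([-0.07,  0.2 ,  0.03]))
60 [(270, [131.0, -63.0, 203.0]), (285, [131.0, -46.0, 202.0]), (300, [130.0, -28.0, 195.0])]
85 [(270, [105.0, -64.0, 200.0]), (285, [105.0, -46.0, 198.0]), (300, [105.0, -29.0, 197.0])]
110 [(270, [78.0, -65.0, 201.0]), (285, [78.0, -47.0, 199.0]), (300, [78.0, -30.0, 198.0])]
135 [(270, [48.0, -69.0, 211.0]), (285, [48.0, -50.0, 210.0]), (300, [48.0, -31.0, 210.0])]
160 [(270, [nan, nan, nan]), (285, [18.0, -50.0, 201.0]), (300, [18.0, -31.0, 201.0])]
185 [(270, [48.0, -23.0, -36.0]), (285, [48.0, -17.0, -37.0]), (300, [43.0, -13.0, -18.0])]
210 [(270, [38.0, -23.0, -38.0]), (285, [39.0, -17.0, -41.0]), (300, [37.0, -11.0, -37.0])]
235 [(270, [27.0, -24.0, -38.0]), (285, [-73.0, -51.0, 176.0]), (300, [25.0, -12.0, -34.0])]
260 [(270, [12.0, -26.0, -33.0]), (285, [-103.0, -51.0, 168.0]), (300, [-103.0, -32.0, 167.0])]
285 [(270, [-0.0, -26.0, -34.0]), (285, [-134.0, -51.0, 160.0]), (300, [-134.0, -32.0, 159.0])]
310 [(270, [-14.0, -27.0, -34.0]), (285, [-166.0, -51.0, 151.0]), (300, [-166.0, -32.0, 151.0])]
335 [(270, [-29.0, -28.0, -33.0]), (285, [-197.0, -51.0, 143.0]), (300, [-198.0, -32.0, 143.0])]
360 [(270, [10.0, -17.0, -84.0]), (285, [9.0, -13.0, -83.0]), (300, [10.0, -8.0, -84.0])]
385 [(270, [18.0, -14.0, -98.0]), (285, [9.0, -12.0, -91.0]), (300, [10.0, -8.0, -91.0])]
```

View pics/w2.png

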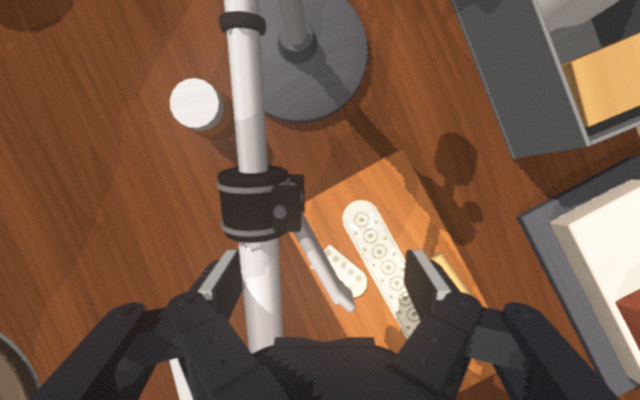

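The left finger is beside the plain tube at col ~238, pads clear of the shoulder, and the lever lies between the fingers. Next I'll swing the boom along its arc.

arm_command --rows '[[[0,0,0,0,0.2,0,8.5],[0.39,0,-1.45,0,0.53,0,8.5],[0.39,0,-1.45,0,0.53,0,8.5],[0.39,0,-1.45,0,0.53,0,8.5],[0.39,0,-1.45,0,0.53,0,8.5],[0.39,0,-1.45,0,0.53,0,8.5],[0.39,0,-1.45,0,0.53,0,8.5],[0.39,0,-1.45,0,0.53,0,8.5],[0.39,0,-1.45,0,0.53,0,8.5],[0.39,0,-1.45,0,0.53,0,8.5],[0.39,0,-1.45,0,0.53,0,8.5],[0.39,0,-1.45,0,0.53,0,8.5],[0.39,0,-1.45,0,0.53,0,8.5],[0.39,0,-1.45,0,0.53,0,8.5],[0,0,0,0,0,0,8.5]]]'

```text
clock: 4.42
tcp_pos: [618.3, 25.3, 189.8]
eef_rot: [-2.14, -2.027, -0.287]
ft_force: [-0.6, 0.5, 0.1]
width: 84.6
gripper_force: 0.0
```

```bash
cat >> h.py <<'E'
def boomfit(c,s):
    "axis line of boom in wrist image rows -> phi; uses bright tube pixels in depth range"
    T=cloud(c,c["hand_eye"]);r=R.from_rotvec(s["eef_rot"]);W=T@r.as_matrix().T+s["tcp_pos"]
    V=W-PIL;rh=np.hypot(V[...,0],V[...,1]);z=V[...,2]+rh*np.tan(np.radians(15))
    m=(rh>35)&(rh<200)&(abs(z-4)<12)&(T[...,2]>-30)&(abs(T[...,1])<75)&(abs(np.arctan2(V[...,1],V[...,0])+np.radians(100))<.45)
    return m,W,T
E
python3 - <<'E'
from h import *;from station import *;import pickle
s=observe();print(s["clock"],s["tcp_pos"],s["ft_force"],s["width"])
d={n:read_camera(n) for n in("wrist","scene","side")};d["s"]=s;pickle.dump(d,open("d2.pkl","wb"))
c=d["wrist"];cv2.imwrite("pics/w3.png",c["img"])
print(delta(s,target(-93.1,215,33,-6)))
m,W,T=boomfit(c,s)
rh=np.hypot(*(W-PIL)[...,:2].transpose(2,0,1));ph=np.degrees(np.arctan2(W[...,1]-PIL[1],W[...,0]-PIL[0]))
for a in range(35,200,10):
    j=m&(rh>=a)&(rh<a+10)
    if j.sum()>5: print(a,j.sum(),"phi",np.percentile(ph[j],[5,50,95]).round(1),"Ty",np.percentile(T[...,1][j],[5,50,95]).round(0),"Tx",np.median(T[...,0][j]).round(0))
E
```

```text
4.425 [618.27175711  25.33618193 189.84659454] [-0.57579014  0.46628529  0.13461731] 84.64653497159094
(array([ 0.14, -0.15,  0.01]), array([1.12, 0.12, 0.27]), array([1.12, 0.12, 0.26]))
105 563 phi [-96.7 -93.2 -91.4] Ty [-39. -32. -28.] Tx 112.0
115 952 phi [-96.5 -93.6 -91.6] Ty [-39. -33. -29.] Tx 104.0
125 899 phi [-96.3 -93.6 -91.8] Ty [-39. -33. -29.] Tx 94.0
135 798 phi [-96.1 -93.6 -91.9] Ty [-39. -33. -29.] Tx 83.0
145 746 phi [-96.  -93.6 -92.1] Ty [-39. -33. -29.] Tx 73.0
155 539 phi [-97.9 -92.4 -87.3] Ty [-45. -30. -15.] Tx 64.0
165 82 phi [-98.9 -87.4 -87.2] Ty [-49. -15. -14.] Tx 50.0
175 136 phi [-98.7 -87.5 -86.9] Ty [-49. -14. -12.] Tx 40.0
185 391 phi [-96.3 -88.3 -85.9] Ty [-42. -16.  -8.] Tx 31.0
195 209 phi [-96.3 -91.6 -85.4] Ty [-43. -27.  -5.] Tx 24.0
```

View pics/w3.png

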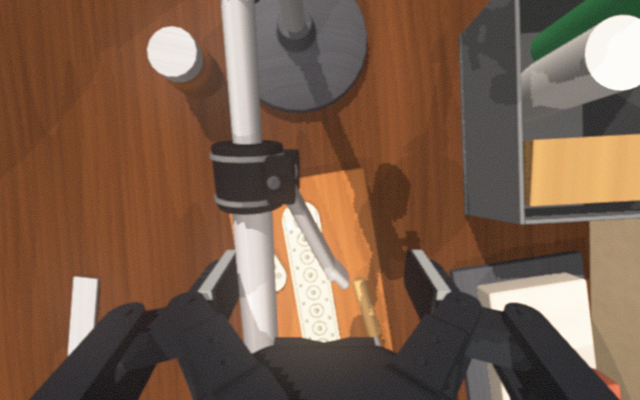

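arm_command --rows '[[[0.38,0,-1.42,0.05,0.53,0.05,8.5],[0.38,0,-1.42,0.05,0.53,0.05,8.5],[0.38,0,-1.42,0.05,0.53,0.05,8.5],[0,0,0,0.6,0,0,8.5],[0,0,0,0.6,0,0,8.5],[0,0,0,0.6,0,0,8.5],[0,0,0,0.6,0,0,8.5],[0,0,0,0.6,0,0,8.5],[0,0,0,0.6,0,0,8.5],[0,0,0,0.6,0,0,8.5],[0,0,0,0.6,0,0,8.5],[0,0,0,0.6,0,0,8.5],[0,0,0,0.6,0,0,8.5],[0,0,0,0,0,0,8.5]]]'

```text
clock: 6.32
tcp_pos: [631.5, 86.4, 204.7]
eef_rot: [-2.054, -2.103, -0.276]
ft_force: [-0.2, -1.4, -1.0]
width: 85.2
gripper_force: 0.3
```

Run:
```python
from h import *;from station import *;import pickle
s=observe();print(s["clock"],s["tcp_pos"],s["ft_force"],s["width"])
d={n:read_camera(n) for n in("wrist","scene","side")};d["s"]=s;pickle.dump(d,open("d3.pkl","wb"))
c=d["wrist"];cv2.imwrite("pics/w4.png",c["img"])
print(delta(s,target(-89.2,146,33,-6)))
m,W,T=boomfit(c,s)
rh=np.hypot(*(W-PIL)[...,:2].transpose(2,0,1));ph=np.degrees(np.arctan2(W[...,1]-PIL[1],W[...,0]-PIL[0]))
for a in range(35,200,10):
    j=m&(rh>=a)&(rh<a+10)
    if j.sum()>5: print(a,j.sum(),"phi",np.percentile(ph[j],[5,50,95]).round(1),"Ty",np.percentile(T[...,1][j],[5,50,95]).round(0),"Tx",np.median(T[...,0][j]).round(0))
```

```text
6.325 [631.54103861  86.36139701 204.72335273] [-0.18788651 -1.41689937 -0.95917042] 85.17960971119827
(array([-0.09, -0.23,  0.56]), array([1.92, 0.18, 0.18]), array([1.93, 0.16, 0.17]))
45 355 phi [-96.2 -87.9 -84.6] Ty [-37. -29. -26.] Tx 112.0
55 811 phi [-95.2 -88.7 -85.3] Ty [-37. -30. -26.] Tx 105.0
65 749 phi [-94.5 -88.8 -85.9] Ty [-37. -30. -26.] Tx 95.0
75 653 phi [-93.9 -88.7 -86.3] Ty [-37. -30. -27.] Tx 85.0
85 612 phi [-93.4 -88.9 -86.7] Ty [-37. -30. -27.] Tx 74.0
95 514 phi [-93.3 -88.5 -86.2] Ty [-38. -30. -25.] Tx 64.0
105 386 phi [-92.9 -88.5 -86.3] Ty [-38. -30. -26.] Tx 53.0
115 669 phi [-95.  -88.5 -84.8] Ty [-43. -30. -22.] Tx 40.0
125 339 phi [-95.9 -83.3 -81.2] Ty [-46. -18. -13.] Tx 33.0
135 59 phi [-95.9 -81.9 -81.5] Ty [-47. -13. -13.] Tx 20.0
145 184 phi [-96.5 -81.6 -80.8] Ty [-51. -12.  -9.] Tx 11.0
155 431 phi [-98.6 -87.2 -79.7] Ty [-57. -26.  -5.] Tx 2.0
165 345 phi [-93.8 -87.1 -78.6] Ty [-45. -25.   0.] Tx -8.0
175 248 phi [-88.  -78.5 -77.4] Ty [-28.   1.   6.] Tx -18.0
185 217 phi [-92.2 -77.3 -76.3] Ty [-42.   7.  11.] Tx -26.0
195 10 phi [-92.4 -92.1 -87.3] Ty [-43. -42. -25.] Tx -36.0
```

View pics/w4.png

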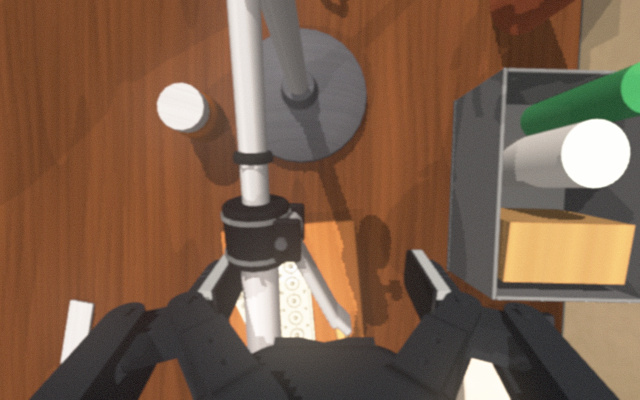

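The collar is moving up ahead of the finger, at row ~200 with the ring at row ~160. The remaining gap is about 2 cm.

arm_command --rows '[[[0,0,0,0.4,0,0,8.5],[0,0,0,0.4,0,0,8.5],[0,0,0,0.4,0,0,8.5],[0,0,0,0.4,0,0,8.5],[0,0,0,0,0,0,8.5]]]'

```text
clock: 7.1
tcp_pos: [631.4, 101.5, 208.9]
eef_rot: [-2.054, -2.103, -0.276]
ft_force: [-0.5, -0.7, -0.6]
width: 85.1
gripper_force: 0.3
```

arm_command --rows '[[[0,0,0,0.15,0,0,8.5],[0,0,0,0.15,0,0,8.5],[0,0,0,0,0,0,8.5]]]'

```text
clock: 7.48
tcp_pos: [631.3, 103.7, 209.5]
eef_rot: [-2.055, -2.103, -0.275]
ft_force: [1.3, -0.8, -1.6]
width: 85.2
gripper_force: 0.6
```

```bash
cat > m.py <<'E'
from h import *;from station import *;import pickle,sys
n=sys.argv[1]
s=observe();print(s["clock"],s["tcp_pos"],s["ft_force"],s["width"])
d={k:read_camera(k) for k in("wrist","scene","side")};d["s"]=s;pickle.dump(d,open(f"d{n}.pkl","wb"))
c=d["wrist"];cv2.imwrite(f"pics/w{n}.png",c["img"])
print(delta(s,target(-89.2,146,33,-6)))
m,W,T=boomfit(c,s)
rh=np.hypot(*(W-PIL)[...,:2].transpose(2,0,1));ph=np.degrees(np.arctan2(W[...,1]-PIL[1],W[...,0]-PIL[0]))
for a in range(35,110,15):
    j=m&(rh>=a)&(rh<a+15)
    if j.sum()>5: print(a,j.sum(),"phi",np.percentile(ph[j],[5,50,95]).round(1),"Ty",np.percentile(T[...,1][j],[5,50,95]).round(0),"Tx",np.median(T[...,0][j]).round(0))
# lens: elevated white points in scene/side
for k in("scene","side"):
    c=d[k];W=cloud(c);z=W[...,2];x,y=W[...,0],W[...,1]
    m=(z>150)&(z<215)&(abs(x-602)<120)&(y<0)&(y>-190)
    q=W[m][:,:2].astype(np.float32)
    if len(q)>20: print(k,"lens",len(q),cv2.minEnclosingCircle(q),np.median(z[m]))
E
python3 m.py 5
python3 - <<'E'
import cv2,numpy as np,pickle
d=pickle.load(open("d5.pkl","rb"))
a=cv2.resize(d["scene"]["img"][150:300,210:430],(800,545),interpolation=cv2.INTER_CUBIC)
cv2.imwrite("pics/z5.png",a)
E
```

```text
7.475 [631.34973784 103.72465218 209.47013896] [ 1.3099345  -0.84441868 -1.5920041 ] 85.21895995912843
(array([-0.06, -0.19,  0.5 ]), array([0.12, 0.16, 0.18]), array([0.13, 0.15, 0.18]))
35 1235 phi [-97.8 -88.4 -83.3] Ty [-37. -30. -26.] Tx 105.0
50 1052 phi [-95.6 -88.5 -85. ] Ty [-37. -30. -27.] Tx 90.0
65 876 phi [-94.4 -88.6 -86. ] Ty [-37. -30. -27.] Tx 74.0
80 771 phi [-93.5 -88.7 -86.6] Ty [-37. -30. -27.] Tx 59.0
95 816 phi [-96.3 -87.9 -82.8] Ty [-44. -29. -19.] Tx 42.0
scene lens 1443 ((601.721435546875, -71.30614471435547), 70.87994384765625) 189.34053004145346
side lens 1258 ((602.0986328125, -70.5296859741211), 70.82138061523438) 188.62447709635205
```

View pics/z5.png

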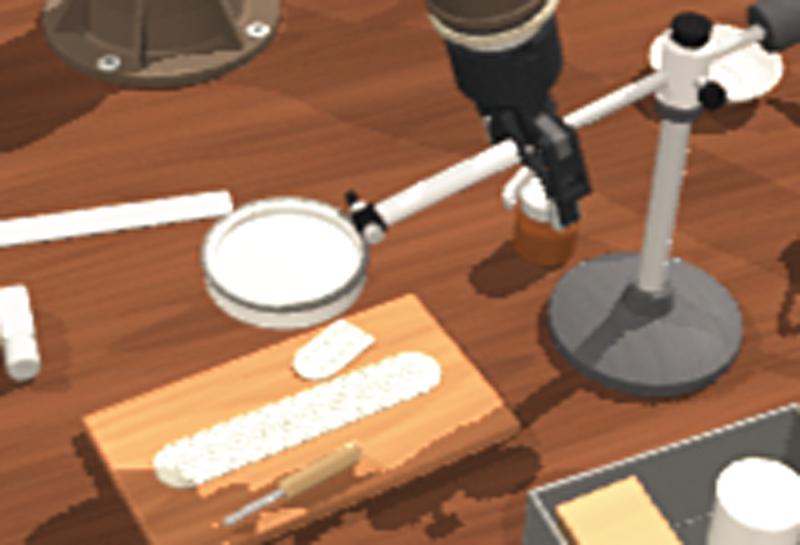

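The lens sits across the board near the band line, about (602,-82). I'll push on until the force shows the ring.

arm_command --rows '[[[0,0,0,0.1,0,0,8.5],[0,0,0,0.1,0,0,8.5],[0,0,0,0,0,0,8.5]]]'

```text
clock: 8.0
tcp_pos: [631.3, 105.7, 210.0]
eef_rot: [-2.055, -2.103, -0.275]
ft_force: [0.2, -1.4, -2.4]
width: 84.9
gripper_force: 0.6
```

arm_command --rows '[[[0,0,0,0.1,0,0,8.5],[0,0,0,0.1,0,0,8.5],[0,0,0,0,0,0,8.5]]]'

```text
clock: 8.38
tcp_pos: [631.3, 107.6, 210.5]
eef_rot: [-2.055, -2.103, -0.275]
ft_force: [0.9, -1.1, -0.8]
width: 84.9
gripper_force: 0.6
```

```bash
python3 m.py 6
python3 - <<'E'
import cv2,numpy as np,pickle
from h import *
for n in("5","6"):
    c=pickle.load(open(f"d{n}.pkl","rb"))["wrist"]
    g=cv2.cvtColor(c["img"],cv2.COLOR_BGR2GRAY)
    print(n,g[150:260:2,253].tolist())
E
```

```text
8.375 [631.26762651 107.6380781  210.52787372] [ 0.87800186 -1.1043495  -0.7852259 ] 84.89812816924085
(array([-0.06, -0.19,  0.5 ]), array([-0.28,  0.16,  0.18]), array([-0.28,  0.16,  0.18]))
35 1224 phi [-97.8 -88.5 -83.4] Ty [-37. -30. -26.] Tx 102.0
50 1033 phi [-95.5 -88.6 -85.1] Ty [-37. -30. -27.] Tx 86.0
65 891 phi [-94.3 -88.7 -86. ] Ty [-37. -30. -27.] Tx 70.0
80 771 phi [-93.5 -88.8 -86.6] Ty [-38. -30. -27.] Tx 55.0
95 927 phi [-96.5 -87.5 -80.4] Ty [-44. -28. -15.] Tx 38.0
scene lens 1426 ((602.4967651367188, -69.35030364990234), 68.75826263427734) 190.25937470586547
side lens 1245 ((598.5968017578125, -68.8116226196289), 68.95999145507812) 189.63278567214945
5 [225, 227, 225, 227, 227, 226, 224, 225, 225, 226, 226, 226, 225, 226, 226, 224, 225, 225, 225, 227, 226, 228, 213, 93, 60, 61, 59, 53, 58, 54, 52, 54, 53, 52, 53, 60, 121, 140, 124, 62, 56, 51, 57, 53, 55, 55, 58, 57, 57, 55, 65, 57, 63, 65, 63]
6 [226, 226, 227, 227, 227, 227, 229, 228, 226, 227, 225, 227, 227, 227, 228, 226, 229, 227, 228, 228, 229, 229, 228, 227, 230, 216, 209, 142, 65, 56, 49, 60, 56, 53, 58, 62, 122, 139, 124, 67, 58, 57, 56, 55, 57, 59, 57, 60, 60, 60, 59, 66, 65, 65, 66]
```

arm_command --rows '[[[0,0,0,0.1,0,0,8.5],[0,0,0,0.1,0,0,8.5],[0,0,0,0,0,0,8.5]]]'

```text
clock: 8.9
tcp_pos: [631.2, 109.5, 211.1]
eef_rot: [-2.055, -2.103, -0.275]
ft_force: [0.8, -0.9, -1.0]
width: 84.7
gripper_force: 0.6
```

arm_command --rows '[[[0,0,0,0.1,0,0,8.5],[0,0,0,0.1,0,0,8.5],[0,0,0,0,0,0,8.5]]]'

```text
clock: 9.28
tcp_pos: [631.2, 111.5, 211.6]
eef_rot: [-2.055, -2.103, -0.276]
ft_force: [0.9, -0.6, -0.8]
width: 84.9
gripper_force: 0.6
```

```bash
python3 m.py 7
python3 - <<'E'
import cv2,numpy as np,pickle
from h import *
for n in("6","7"):
    D=pickle.load(open(f"d{n}.pkl","rb"));c=D["wrist"]
    g=cv2.cvtColor(c["img"],cv2.COLOR_BGR2GRAY);T=cloud(c,c["hand_eye"])
    for u in(253,):print(n,[(v,g[v,u],T[v,u,0].round(0),T[v,u,2].round(0)) for v in range(192,284,3)])
c=D["wrist"]["img"][150:300,170:370];cv2.imwrite("pics/z7.png",cv2.resize(c,(800,600),interpolation=cv2.INTER_CUBIC))
E
```

```text
9.275 [631.21019411 111.52708467 211.61637614] [ 0.86140039 -0.55088285 -0.81512945] 84.91575503293951
(array([-0.06, -0.2 ,  0.5 ]), array([-0.69,  0.15,  0.18]), array([-0.68,  0.16,  0.18]))
35 1144 phi [-97.8 -88.4 -83.4] Ty [-37. -30. -26.] Tx 98.0
50 1020 phi [-95.6 -88.6 -85. ] Ty [-37. -30. -27.] Tx 82.0
65 839 phi [-94.3 -88.6 -85.9] Ty [-37. -30. -27.] Tx 66.0
80 745 phi [-93.5 -88.7 -86.6] Ty [-38. -30. -27.] Tx 51.0
95 807 phi [-97.  -86.2 -79.6] Ty [-45. -26. -13.] Tx 38.0
scene lens 1419 ((602.6559448242188, -67.43994140625), 67.37051391601562) 191.29850178584695
side lens 1242 ((597.692626953125, -66.81253051757812), 67.00919342041016) 190.6563144725401
6 [(192, np.uint8(229), np.float64(44.0), np.float64(-30.0)), (195, np.uint8(229), np.float64(43.0), np.float64(-32.0)), (198, np.uint8(230), np.float64(41.0), np.float64(-30.0)), (201, np.uint8(209), np.float64(40.0), np.float64(-31.0)), (204, np.uint8(142), np.float64(38.0), np.float64(-30.0)), (207, np.uint8(57), np.float64(38.0), np.float64(-33.0)), (210, np.uint8(49), np.float64(38.0), np.float64(-37.0)), (213, np.
[... 2496 characters left out ...]
), (249, np.uint8(61), np.float64(22.0), np.float64(-39.0)), (252, np.uint8(59), np.float64(20.0), np.float64(-39.0)), (255, np.uint8(63), np.float64(19.0), np.float64(-39.0)), (258, np.uint8(66), np.float64(17.0), np.float64(-39.0)), (261, np.uint8(106), np.float64(16.0), np.float64(-39.0)), (264, np.uint8(144), np.float64(15.0), np.float64(-39.0)), (267, np.uint8(81), np.float64(13.0), np.float64(-38.0)), (270, np.uint8(66), np.float64(12.0), np.float64(-39.0)), (273, np.uint8(176), np.float64(7.0), np.float64(-35.0)), (276, np.uint8(187), np.float64(5.0), np.float64(-33.0)), (279, np.uint8(219), np.float64(3.0), np.float64(-33.0)), (282, np.uint8(243), np.float64(2.0), np.float64(-33.0))]
```

View pics/z7.png

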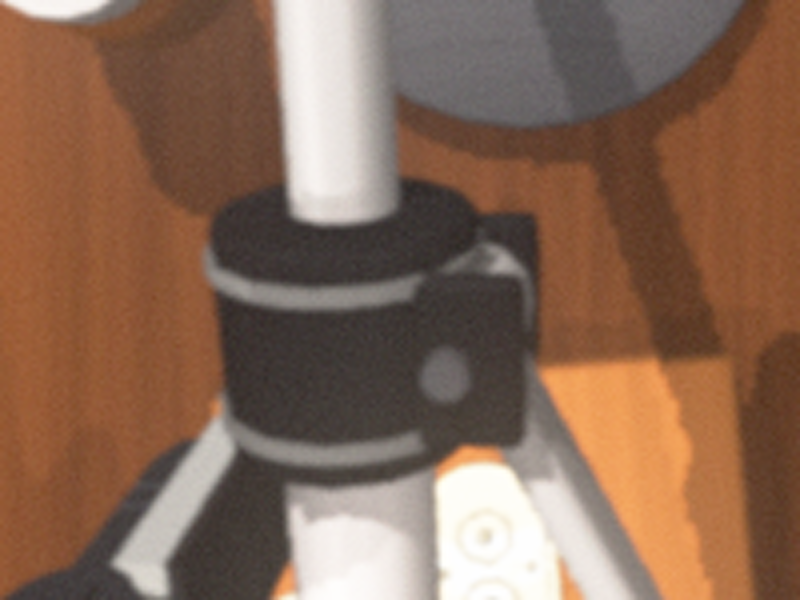

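Overshot: in this crop the rod enters the collar directly and the ring is hidden, swallowed by the collar. The ring gives no force stop, so I have to set the length by eye, using the earlier frames where the ring is visible.

Run:
```python
import pickle
from h import *
def xat(c,u,v,z):
    K=c["K"];H=c["hand_eye"];r=H[:3,:3]@np.array([(u-K[0,2])/K[0,0],-(v-K[1,2])/K[1,1],-1]);o=H[:3,3];return (o+r*(z-o[2])/r[2])[0]
for n in("1","2","3","5","6"):
    D=pickle.load(open(f"d{n}.pkl","rb"));
    if n=="2": pass
    c=D["wrist"];s=D["s"];g=cv2.cvtColor(c["img"],cv2.COLOR_BGR2GRAY).astype(int);T=cloud(c,c["hand_eye"])
    u={"1":297,"2":245,"3":253,"5":253,"6":253}[n]
    col=g[:230,u-2:u+3].mean(1)
    # first dark run
    dk=np.where(col<140)[0];runs=np.split(dk,np.where(np.diff(dk)>1)[0]+1)
    s_tcp=-(R.from_rotvec(s["eef_rot"]).inv().apply(s["tcp_pos"]-PIL))[0]
    for r in runs[:3]:
        a,b=r[0],r[-1];zr=np.median(T[max(a-12,0):a-4,u,2])
        print(n,"run",a,b,"rod z",zr.round(1),"x top",xat(c,u,a-.5,zr).round(1),"x bot@rod",xat(c,u,b+.5,zr).round(1),"x bot@ringtop",xat(c,u,b+.5,zr-2.5).round(1),"s_tcp",s_tcp.round(1), "col",col[a-3:a+3].round(0),col[b-2:b+4].round(0))
```

```text
1 run 66 73 rod z 87.6 x top 109.1 x bot@rod 103.5 x bot@ringtop 103.2 s_tcp 214.3 col [200. 196. 170. 112.  60.  52.] [ 52.  85. 133. 167. 187. 196.]
1 run 143 177 rod z 87.4 x top 51.6 x bot@rod 22.2 x bot@ringtop 22.8 s_tcp 214.3 col [185. 175. 143.  89.  54.  48.] [ 55.  62. 114. 165. 186. 188.]
2 run 2 2 rod z nan x top nan x bot@rod nan x bot@ringtop nan s_tcp 226.3 col [] [145. 140. 139. 141. 146. 149.]
2 run 144 159 rod z -29.8 x top 64.1 x bot@rod 57.6 x bot@ringtop 58.0 s_tcp 226.3 col [191. 188. 169. 112.  57.  45.] [120. 137. 139. 140. 133. 109.]
2 run 161 214 rod z -37.8 x top 58.5 x bot@rod 36.5 x bot@ringtop 37.4 s_tcp 226.3 col [137. 139. 140. 133. 109.  74.] [ 55.  65. 105. 147. 164. 165.]
3 run 0 6 rod z nan x top nan x bot@rod nan x bot@ringtop nan s_tcp 165.6 col [] [140. 139. 139. 140. 140. 140.]
3 run 10 10 rod z -29.1 x top 111.2 x bot@rod 110.8 x bot@ringtop 110.1 s_tcp 165.6 col [140. 140. 140. 140. 141. 141.] [140. 140. 140. 141. 141. 143.]
3 run 153 165 rod z -29.6 x top 60.6 x bot@rod 55.2 x bot@ringtop 55.7 s_tcp 165.6 col [221. 219. 197. 133.  74.  63.] [ 61.  84. 133. 175. 187. 188.]
5 run 0 4 rod z nan x top nan x bot@rod nan x bot@ringtop nan s_tcp 147.6 col [] [138. 140. 140. 140. 140. 141.]
5 run 196 229 rod z -30.1 x top 42.4 x bot@rod 26.6 x bot@ringtop 27.7 s_tcp 147.6 col [227. 214. 158.  96.  63.  64.] [93. 61. 54.]
6 run 0 0 rod z nan x top nan x bot@rod nan x bot@ringtop nan s_tcp 143.5 col [] []
6 run 205 229 rod z -30.4 x top 38.4 x bot@rod 26.7 x bot@ringtop 27.8 s_tcp 143.5 col [208. 192. 145.  88.  62.  56.] [92. 65. 55.]
```

arm_command --rows '[[[0,0,0,-0.3,0,0,8.5],[0,0,0,-0.3,0,0,8.5],[0,0,0,-0.3,0,0,8.5],[0,0,0,0,0,0,8.5]]]'

```text
clock: 9.93
tcp_pos: [631.2, 101.9, 208.9]
eef_rot: [-2.056, -2.102, -0.274]
ft_force: [-1.1, -2.4, 0.3]
width: 84.5
gripper_force: 0.9
```

```bash
cat > m2.py <<'E'
from h import *;from station import *;import pickle,sys
n=sys.argv[1]
s=observe();d={k:read_camera(k) for k in("wrist","scene","side")};d["s"]=s;pickle.dump(d,open(f"d{n}.pkl","wb"))
r=R.from_rotvec(s["eef_rot"]);T0=r.inv().apply(s["tcp_pos"]-PIL)
print(s["clock"],s["tcp_pos"].round(1),s["ft_force"].round(1),s["width"],"s_tcp",-T0[0].round(1))
c=d["wrist"];T=cloud(c,c["hand_eye"]);g=cv2.cvtColor(c["img"],cv2.COLOR_BGR2GRAY)
cv2.imwrite(f"pics/w{n}.png",c["img"])
row=g[150].astype(int);print("row150 bright",np.where(row[180:420]>170)[0][[0,-1]]+180)
u=int(np.mean(np.where(row[180:420]>170)[0])+182) 
print("u",u,[(v,int(g[v,u]),T[v,u,0].round(0),T[v,u,2].round(0)) for v in range(186,282,2) if v<226 or v>256])
for k in("scene","side"):
    c=d[k];W=cloud(c);z=W[...,2];x,y=W[...,0],W[...,1]
    m=(z>165)&(z<212)&(abs(x-602)<85)&(y<-15)&(y>-190)
    m=cv2.morphologyEx(m.astype(np.uint8),cv2.MORPH_OPEN,np.ones((3,3)))>0
    q=W[m][:,:2]
    yb=[q[(abs(q[:,1]-y0)<5)] for y0 in range(-115,-55,10)]
    print(k,"mid x per y",[(b[:,0].min().round(0),b[:,0].max().round(0),((b[:,0].min()+b[:,0].max())/2).round(1)) for b in yb if len(b)],"ymin",q[:,1].min().round(1))
E
python3 m2.py 8
```

```text
9.925 [631.2 101.9 208.9] [-1.1 -2.4  0.3] 84.52810594632489 s_tcp 149.5
row150 bright [239 259]
u 251 [(186, 232, np.float64(47.0), np.float64(-30.0)), (188, 231, np.float64(46.0), np.float64(-30.0)), (190, 216, np.float64(45.0), np.float64(-30.0)), (192, 82, np.float64(45.0), np.float64(-33.0)), (194, 64, np.float64(44.0), np.float64(-32.0)), (196, 64, np.float64(43.0), np.float64(-33.0)), (198, 60, np.float64(42.0), np.float64(-33.0)), (200, 54, np.float64(41.0), np.float64(-34.0)), (202, 106, np.float64(41.0), np.float64(-34.0)), (204, 145, np.float64(39.0), np.float64(-30.0)), (206, 79, np.float64(38.0), np.float64(-32.0)), (208, 48, np.float64(38.0), np.float64(-34.0)), (210, 47, np.float64(38.0), np.float64(-36.0)), (212, 47, np.float64(38.0), np.float64(-38.0)), (214, 50, np.float64(37.0), np.float64(-39.0)), (216, 48, np.float64(37.0), np.float64(-40.0)), (218, 48, np.float64(36.0), np.float64(-39.0)), (220, 56, np.float64(35.0), np.float64(-40.0)), (222, 115, np.float64(34.0), np.float64(-40.0)), (224, 138, np.float64(33.0), np.float64(-40.0)), (258, 59, np.float64(17.0), n
[... 619 characters left out ...]
(604.1)), (np.float64(547.0), np.float64(660.0), np.float64(603.7)), (np.float64(541.0), np.float64(661.0), np.float64(601.1)), (np.float64(541.0), np.float64(662.0), np.float64(601.4)), (np.float64(542.0), np.float64(662.0), np.float64(602.1)), (np.float64(548.0), np.float64(659.0), np.float64(603.6))] ymin -143.9
side mid x per y [(np.float64(548.0), np.float64(651.0), np.float64(599.4)), (np.float64(542.0), np.float64(658.0), np.float64(599.9)), (np.float64(542.0), np.float64(659.0), np.float64(600.7)), (np.float64(541.0), np.float64(660.0), np.float64(600.6)), (np.float64(542.0), np.float64(659.0), np.float64(600.6)), (np.float64(544.0), np.float64(658.0), np.float64(601.3))] ymin -142.2
```

Ring lower edge at row ~202 and collar face at ~206, so the gap is about 1.3 mm. The lens is at (601.3,-82.5) and the band line at x≈602, so it's centred. I'll close that gap, then start closing the fingers with the plain-side finger kept still.

arm_command --rows '[[[0,0,0,0.07,0,0,8.5],[0,0,0,0.06,0,0,8.5],[0,0,0,0,0,0,8.5],[0,0,0,0,-0.18,0,8.1],[0,0,0,0,-0.2,-0.05,7.7],[0,0,0,0,-0.2,-0.05,7.3],[0,0,0,0,-0.2,-0.05,6.9],[0,0,0,0,0,0,6.9],[0,0,0,0,0,0,6.9]]]' --grip_force 30

```text
clock: 11.2
tcp_pos: [623.5, 103.3, 211.0]
eef_rot: [-2.055, -2.103, -0.275]
ft_force: [-0.2, -0.6, -0.1]
width: 69.0
gripper_force: 0.3
```

```bash
python3 m2.py 9
```

```text
11.2 [623.5 103.3 211. ] [-0.2 -0.6 -0.1] 68.97916363672805 s_tcp 147.4
row150 bright [258 279]
u 270 [(186, 236, np.float64(46.0), np.float64(-28.0)), (188, 235, np.float64(45.0), np.float64(-29.0)), (190, 234, np.float64(45.0), np.float64(-30.0)), (192, 235, np.float64(44.0), np.float64(-29.0)), (194, 220, np.float64(43.0), np.float64(-28.0)), (196, 77, np.float64(43.0), np.float64(-31.0)), (198, 69, np.float64(42.0), np.float64(-32.0)), (200, 66, np.float64(nan), np.float64(nan)), (202, 60, np.float64(40.0), np.float64(-31.0)), (204, 58, np.float64(39.0), np.float64(-32.0)), (206, 54, np.float64(38.0), np.float64(-31.0)), (208, 49, np.float64(38.0), np.float64(-33.0)), (210, 54, np.float64(38.0), np.float64(-36.0)), (212, 55, np.float64(38.0), np.float64(-38.0)), (214, 55, np.float64(37.0), np.float64(-37.0)), (216, 54, np.float64(36.0), np.float64(-37.0)), (218, 55, np.float64(35.0), np.float64(-38.0)), (220, 95, np.float64(34.0), np.float64(-37.0)), (222, 144, np.float64(33.0), np.float64(-37.0)), (224, 137, np.float64(33.0), np.float64(-38.0)), (258, 66, np.float64(17.0), np.fl
[... 615 characters left out ...]
(605.6)), (np.float64(548.0), np.float64(658.0), np.float64(603.1)), (np.float64(540.0), np.float64(661.0), np.float64(600.6)), (np.float64(538.0), np.float64(662.0), np.float64(600.4)), (np.float64(543.0), np.float64(662.0), np.float64(602.4)), (np.float64(540.0), np.float64(661.0), np.float64(600.6))] ymin -141.5
side mid x per y [(np.float64(549.0), np.float64(647.0), np.float64(598.0)), (np.float64(545.0), np.float64(655.0), np.float64(600.1)), (np.float64(542.0), np.float64(659.0), np.float64(600.7)), (np.float64(540.0), np.float64(661.0), np.float64(600.7)), (np.float64(542.0), np.float64(660.0), np.float64(601.2)), (np.float64(544.0), np.float64(658.0), np.float64(601.0))] ymin -142.3
```

arm_command --rows '[[[0,0,0,-0.04,-0.2,-0.05,6.5],[0,0,0,0,-0.2,-0.05,6.1],[0,0,0,0,-0.2,-0.05,5.7],[0,0,0,0,-0.2,-0.05,5.3],[0,0,0,0,-0.2,-0.05,4.9],[0,0,0,0,0,0,4.9],[0,0,0,0,0,0,4.9]]]' --grip_force 40

```text
clock: 12.22
tcp_pos: [613.5, 102.0, 213.2]
eef_rot: [-2.055, -2.102, -0.275]
ft_force: [-1.2, -1.7, 0.8]
width: 48.8
gripper_force: 0.6
```

```bash
python3 m2.py 10
```

```text
12.225 [613.5 102.  213.2] [-1.2 -1.7  0.8] 48.83491207465341 s_tcp 147.9
row150 bright [282 305]
u 295 [(186, 224, np.float64(46.0), np.float64(-26.0)), (188, 222, np.float64(45.0), np.float64(-26.0)), (190, 224, np.float64(44.0), np.float64(-26.0)), (192, 143, np.float64(43.0), np.float64(-27.0)), (194, 66, np.float64(43.0), np.float64(-29.0)), (196, 71, np.float64(42.0), np.float64(-29.0)), (198, 64, np.float64(41.0), np.float64(-29.0)), (200, 58, np.float64(40.0), np.float64(-29.0)), (202, 55, np.float64(39.0), np.float64(-28.0)), (204, 53, np.float64(38.0), np.float64(-29.0)), (206, 55, np.float64(38.0), np.float64(-31.0)), (208, 52, np.float64(38.0), np.float64(-34.0)), (210, 59, np.float64(38.0), np.float64(-35.0)), (212, 54, np.float64(37.0), np.float64(-35.0)), (214, 52, np.float64(36.0), np.float64(-35.0)), (216, 56, np.float64(35.0), np.float64(-35.0)), (218, 111, np.float64(34.0), np.float64(-35.0)), (220, 150, np.float64(34.0), np.float64(-36.0)), (222, 141, np.float64(33.0), np.float64(-36.0)), (224, 72, np.float64(31.0), np.float64(-35.0)), (258, 154, np.float64(16.0),
[... 618 characters left out ...]
(603.1)), (np.float64(545.0), np.float64(657.0), np.float64(600.8)), (np.float64(541.0), np.float64(659.0), np.float64(600.4)), (np.float64(540.0), np.float64(662.0), np.float64(601.1)), (np.float64(544.0), np.float64(661.0), np.float64(602.7)), (np.float64(542.0), np.float64(659.0), np.float64(600.6))] ymin -141.9
side mid x per y [(np.float64(550.0), np.float64(650.0), np.float64(599.9)), (np.float64(545.0), np.float64(656.0), np.float64(600.5)), (np.float64(542.0), np.float64(661.0), np.float64(601.4)), (np.float64(541.0), np.float64(661.0), np.float64(600.9)), (np.float64(542.0), np.float64(659.0), np.float64(600.5)), (np.float64(544.0), np.float64(658.0), np.float64(601.1))] ymin -142.6
```

arm_command --rows '[[[0,0,0,0,-0.19,-0.05,4.5],[0,0,0,0,-0.19,-0.05,4.1],[0,0,0,0,-0.19,-0.05,3.7],[0,0,0,0,-0.19,-0.05,3.3],[0,0,0,0,0,0,3.3],[0,0,0,0,0,0,3.3]]]' --grip_force 40

```text
clock: 13.12
tcp_pos: [606.2, 100.8, 215.3]
eef_rot: [-2.056, -2.102, -0.275]
ft_force: [3.5, -4.0, -0.2]
width: 32.8
gripper_force: 2.5
```

```bash
python3 m2.py 11
```

```text
13.125 [606.2 100.8 215.3] [ 3.5 -4.  -0.2] 32.77232840252771 s_tcp 148.3
row150 bright [299 322]
u 312 [(186, 230, np.float64(45.0), np.float64(-24.0)), (188, 229, np.float64(44.0), np.float64(-24.0)), (190, 143, np.float64(43.0), np.float64(-25.0)), (192, 68, np.float64(43.0), np.float64(-25.0)), (194, 67, np.float64(42.0), np.float64(-25.0)), (196, 65, np.float64(41.0), np.float64(-26.0)), (198, 67, np.float64(40.0), np.float64(-27.0)), (200, 65, np.float64(39.0), np.float64(-26.0)), (202, 64, np.float64(38.0), np.float64(-26.0)), (204, 56, np.float64(38.0), np.float64(-28.0)), (206, 57, np.float64(38.0), np.float64(-31.0)), (208, 58, np.float64(38.0), np.float64(-33.0)), (210, 63, np.float64(37.0), np.float64(-32.0)), (212, 63, np.float64(36.0), np.float64(-33.0)), (214, 59, np.float64(35.0), np.float64(-33.0)), (216, 104, np.float64(34.0), np.float64(-32.0)), (218, 160, np.float64(34.0), np.float64(-35.0)), (220, 148, np.float64(33.0), np.float64(-33.0)), (222, 80, np.float64(32.0), np.float64(-34.0)), (224, 58, np.float64(30.0), np.float64(-33.0)), (258, 164, np.float64(15.0), 
[... 618 characters left out ...]
(602.4)), (np.float64(546.0), np.float64(660.0), np.float64(602.9)), (np.float64(544.0), np.float64(659.0), np.float64(601.7)), (np.float64(540.0), np.float64(662.0), np.float64(600.8)), (np.float64(542.0), np.float64(660.0), np.float64(601.3)), (np.float64(541.0), np.float64(658.0), np.float64(599.8))] ymin -142.3
side mid x per y [(np.float64(550.0), np.float64(651.0), np.float64(600.4)), (np.float64(546.0), np.float64(654.0), np.float64(600.0)), (np.float64(541.0), np.float64(660.0), np.float64(600.3)), (np.float64(541.0), np.float64(660.0), np.float64(600.6)), (np.float64(543.0), np.float64(662.0), np.float64(602.1)), (np.float64(544.0), np.float64(658.0), np.float64(600.6))] ymin -142.9
```

arm_command --rows '[[[0,0,0,0.05,-0.17,0,2.9],[0,0,0,0.03,-0.15,0,2.5],[0,0,0,0,0,0,2.2],[0,0,0,0,0,0,2.2],[0,0,0,0,0,0,2.2],[0,0,0,0,0,0,2.2]]]' --grip_force 50

```text
clock: 14.02
tcp_pos: [603.5, 101.5, 215.8]
eef_rot: [-2.058, -2.102, -0.277]
ft_force: [4.6, -3.7, 0.8]
width: 23.9
gripper_force: 49.1
```

```bash
python3 m2.py 12
```

```text
14.025 [603.5 101.5 215.8] [ 4.6 -3.7  0.8] 23.87835056881906 s_tcp 147.4
row150 bright [305 328]
u 318 [(186, 233, np.float64(45.0), np.float64(-24.0)), (188, 230, np.float64(44.0), np.float64(-24.0)), (190, 227, np.float64(43.0), np.float64(-24.0)), (192, 124, np.float64(42.0), np.float64(-25.0)), (194, 76, np.float64(41.0), np.float64(-25.0)), (196, 71, np.float64(41.0), np.float64(-26.0)), (198, 64, np.float64(40.0), np.float64(-26.0)), (200, 67, np.float64(39.0), np.float64(-25.0)), (202, 56, np.float64(38.0), np.float64(-26.0)), (204, 58, np.float64(38.0), np.float64(-29.0)), (206, 60, np.float64(38.0), np.float64(-32.0)), (208, 65, np.float64(37.0), np.float64(-32.0)), (210, 64, np.float64(37.0), np.float64(-33.0)), (212, 59, np.float64(36.0), np.float64(-33.0)), (214, 65, np.float64(35.0), np.float64(-33.0)), (216, 130, np.float64(34.0), np.float64(-33.0)), (218, 161, np.float64(33.0), np.float64(-32.0)), (220, 144, np.float64(33.0), np.float64(-34.0)), (222, 65, np.float64(31.0), np.float64(-32.0)), (224, 58, np.float64(30.0), np.float64(-32.0)), (258, 121, np.float64(14.0),
[... 619 characters left out ...]
(602.7)), (np.float64(546.0), np.float64(656.0), np.float64(601.0)), (np.float64(543.0), np.float64(659.0), np.float64(601.0)), (np.float64(543.0), np.float64(660.0), np.float64(601.8)), (np.float64(541.0), np.float64(662.0), np.float64(601.5)), (np.float64(542.0), np.float64(662.0), np.float64(601.9))] ymin -141.5
side mid x per y [(np.float64(549.0), np.float64(648.0), np.float64(598.5)), (np.float64(545.0), np.float64(655.0), np.float64(599.8)), (np.float64(542.0), np.float64(657.0), np.float64(599.5)), (np.float64(541.0), np.float64(661.0), np.float64(600.9)), (np.float64(541.0), np.float64(657.0), np.float64(599.2)), (np.float64(541.0), np.float64(658.0), np.float64(599.8))] ymin -142.0
```

View pics/w12.png

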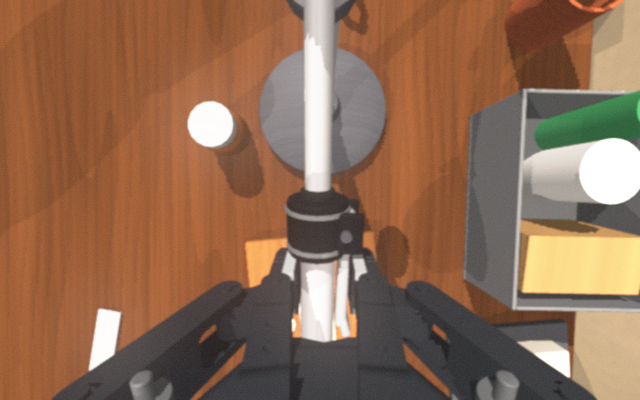

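The wrist view shows the lever lying along the tube between the fingers, and the ring tight against the collar at about rows 192–203. The grip is 49 N at 24 mm opening, and the lens is within about 2 mm of the band line. Handing in.

```bash
python3 -c "
from station import *
print(sign_off())"
```

```text
the job is handed in; nothing more can be done
None
```

I handed the job in with the lens within about 2 mm of the band's centre line, the cam lever shut and the tube held at about 49 N. The collar is at the ring to within about 1 mm, probably slightly past: the ring gave no stop, so I overshot by about 9 mm, backed off by camera, then shut the lever.

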